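# Make up two biscuit-baking kits

### The arm

A 7-joint arm with a two-finger parallel gripper is mounted at the origin on the work surface. World frame = base frame: x ahead of the robot, y to its left, z up, the work surface at z = 0. Lengths are in m, angles in rad, forces in N, time in s.
With the tool pointing down it reaches from about 0.35 to 0.9 m from the base axis. Payload 8.1 kg.
Tool frame: the origin (TCP) lies at the very end of the fingers, on their centre line; the grasp point (between the pads) lies 19 mm behind it; z points along the fingers, y is the line along which they close (so a half turn about z gives the same grasp; the last joint's range is limited). The gripper opens to 92 mm and grips with 3 to 60 N. Pads are 19 mm wide; open, the fingers measure 130 mm over their backs; the gripper's body (75 mm by 190 mm) begins 47 mm behind the grasp point.
Start: joints at [1.011, 0.434, 0.025, 1.573, -0.012, 1.134, -0.075], TCP at [0.276, -0.561, 0.227] pointing down, gripper open.
Joint ranges: [-2.62, 2.62], [-0.44, 2.09], [-1.27, 1.32], [0.08, 2.57], [-1.32, 4.46], [0.12, 2], [-2.74, 2.74]. Speed limits (rad/s): [2.22, 2.22, 3.01, 3.01, 3.14, 3.14, 3.14].

### API

Orientations are given as a rotation vector (axis times angle).
In Python, from cell import arm gives the robot as it stands.
- The arm moves only by the tool jog_arm, never from a script. Its argument "rows" is a list of rows, each a list of 3 entries, a list of its own where there are three numbers: the shift along the world's x, y, z in cm, then the turn, a rotation vector about the world's x, y, z in degrees, then the opening, from 0 (shut) to 1 (fully open). A call has 1 to 8 rows; each row is the pose to reach, as a shift and turn from the pose commanded when the call began; what a row does not reach only later rows make up. A row lasts 1/8 s, in which the tool goes at most 62.5 mm and 10.7 degrees, less where a joint would pass 70% of its speed; a pose out of reach is approached as far as the arm can. A call with a gripper value outside its range is refused whole. The fingers move at their own pace and stop on an object; "newtons" is the grip in N (left out, the last holds). Time passes only in rows, so rows that repeat a pose let the fingers close. It gives the time, the measured TCP pose, the force, the opening and the grip force at its end, in the units of the state.
- arm.observe(): the state, without advancing time (a new reading comes with each control period).
- arm.get_image(name): name is "side" or "top"; returns a dict with "img" (400x640x3 uint8, red, green, blue), "depth" (400x640 float32, m along the optical axis (not along the pixel's ray), 0 where there is no reading), "fx", "fy", "cx", "cy" (pixels), "rvec" (rotation vector, rad) and "tvec" (3), from world to camera coordinates, as OpenCV has them. Camera axes: x right, y down, z forward; pixel columns grow to the right and rows downward; lengths in m; the calibration is good to about 2 mm. A picture is of the moment at which its call begins.
- arm.sign_off(): hands the job in; it is judged then, once.
The state is a dict: "clock": time; "joints": joint angles; "dq": joint speeds; "joint_efforts": joint torques, N m; "position": TCP position; "ee_rot": TCP orientation; "force": force on the tool from outside, world axes, zero at the start; "ft_torque": the same for the moment, N m; "width": opening from 0.0 (shut) to 1.0 (fully open); "gripper_force": force on a finger pad.
Only numpy, scipy, OpenCV 4.12 (cv2) and the standard library are available. Lean on these libraries where they do the work, as an engineer would, in place of code of your own. Each camera call takes 0.05 s, during which the arm holds its last target. There are 200 camera calls.

### The job

Make up the two baking kits from the stock standing on the counter. In the long tray stand the big jam jar in the middle compartment, with the round cutter and the sugar shaker in the compartments on either side of it (whichever way round); in the short tray stand the square cutter and the wooden tamper, one in each compartment (whichever way round). Set each thing down upright on the compartment floor without dropping it, and leave the oblong cutter and the small jar where they are.

Things in the scene. Friction and masses are not known exactly. Their poses are not given: they have to be found in the camera images.
- long_tray: The long kit tray: low bare-metal tray fixed to the counter, 256 mm long (its y axis) and 90 mm wide (its x axis), with three equal open compartments in a row. Walls and dividers are 4 mm thick and their rims 20 mm above the counter; floor 4 mm thick. Each compartment is 80 mm (along y) by 82 mm (along x) inside; their centres lie at y = -84, 0 and +84 mm in the tray's frame. Origin: centre of the underside, on the counter; z up.
- short_tray: The short kit tray: as the long one but 172 mm long (its y axis), with two equal compartments of 80 by 82 mm, centred at y = -42 and +42 mm in the tray's frame; same width, walls, floor and rim height. Fixed. Origin: centre of the underside; z up.
- big_jar_mid (a point): The big jam jar: squat round jar with dark red contents, paper label and metal lid, 58 mm across and 68 mm tall, about 250 g. The point is on its upright axis, half-way up (34 mm above its underside).
- shaker_mid (a point): The sugar shaker: plain steel cylinder, 44 mm across and 76 mm tall, its flat top pierced with small dark holes, about 180 g. The point is on its upright axis, half-way up (38 mm above its underside).
- round_cutter_mid (a point): The round biscuit cutter: fluted bright-steel disc-shaped body about 57 mm across and 24 mm high, about 120 g. On top stands a round wooden knob, 28 mm across, from 38 to 70 mm above the underside, on a 16 mm neck: grip it by the knob, from above, at any yaw. The point is on its upright axis, half-way up (35 mm above its underside).
- square_cutter_mid (a point): The square biscuit cutter: bright-steel body 48 by 48 mm (sides along its own x and y axes) and 24 mm high, about 120 g. On top stands a round wooden knob, 28 mm across, from 38 to 70 mm above the underside, on a 16 mm neck: grip it by the knob, from above, at any yaw. The point is on its upright axis, half-way up (35 mm above its underside).
- tamper_mid (a point): The pastry tamper: all wood, no metal; round foot 46 mm across and 26 mm high, narrow waist 22 mm across, and a round knob 32 mm across from 40 to 72 mm above the underside, to grip from above at any yaw; about 100 g. The point is on its upright axis, half-way up (36 mm above its underside).
- oblong_cutter_mid (a point): The oblong biscuit cutter, which stays where it is: bright-steel body 74 mm (its x axis) by 28 mm, 24 mm high, with a round wooden knob 28 mm across up to 70 mm. The point is on its upright axis, half-way up (35 mm above its underside).
- small_jar_mid (a point): The small jam jar, which stays where it is: like the big one but only 40 mm across and 48 mm tall. The point is on its upright axis, half-way up (24 mm above its underside).
Things that resemble listed ones, but are neither listed nor needed, are in the scene too. What is shaped like the part that bears round_cutter_mid but orange or yellow is not meant.

How it is judged:
By the outcome, as a careful person would: the job done as asked, in the order asked, and still so for the second after the job is handed in, with the robot touching nothing.
It also fails if it takes over 120 s, if anything falls off the work surface, if the arm or the gripper's body presses on something with over 40 N, if the wrist force passes 120 N, or if a joint passes its speed limit or range.

## Working session

There is one attempt and no reset: what is moved stays moved. The work goes in short steps, Python scripts to look and compute and a tool call to move; the robot and the scene stay as the last step left them, time stands still between calls to the robot, and variables do not carry over. Pictures are saved under pics/ and viewed, at most 14 in all, crops included, and the job is handed in when it is done.

Besides the shell and the picture viewer there is one more tool, called after ">>>" as name(argument=value, ...) on one line, values as JSON. jog_arm: Moves the arm, as the interface text tells. Its arguments: {"type":"object","properties":{"rows":{"type":"array","items":{"type":"array"}},"newtons":{"type":"number"}},"required":["rows"]}

```bash
mkdir -p pics
cat > h.py <<'E'
import numpy as np, cv2, pickle
from cell import arm
def snap(n):
    d=arm.get_image(n); pickle.dump(d,open(n+'.pkl','wb')); return d
def load(n): return pickle.load(open(n+'.pkl','rb'))
def ray(d,u,v,z):
    R=cv2.Rodrigues(np.array(d['rvec'],float))[0]; t=np.array(d['tvec'],float).ravel()
    c=-R.T@t; r=R.T@np.array([(u-d['cx'])/d['fx'],(v-d['cy'])/d['fy'],1]); return c+r*(z-c[2])/r[2]
def cloud(d):
    R=cv2.Rodrigues(np.array(d['rvec'],float))[0]; t=np.array(d['tvec'],float).ravel()
    v,u=np.mgrid[:400,:640]; Z=d['depth']
    P=np.stack([(u-d['cx'])/d['fx']*Z,(v-d['cy'])/d['fy']*Z,Z],-1)-t
    P=P@R; P[Z==0]=np.nan; return P
E
python3 - <<'E'
from h import *
for n in ('top','side'):
    d=snap(n); cv2.imwrite(f'pics/{n}0.png',d['img'][...,::-1]); R=cv2.Rodrigues(d['rvec'])[0]; print(n,d['fx'],-R.T@np.ravel(d['tvec']),R[2])
o=arm.observe(); print(o['clock'],o['position'],o['ee_rot'],o['width'])
E
```

```text
top 466.5713322928236 [3.25962113e-01 3.73958273e-04 1.20508497e+00] [ 0.15147785 -0.00168026 -0.98845922]
side 488.45260049263385 [-0.05065528  0.8332808   0.80548056] [ 0.46136375 -0.65304488 -0.60056297]
0.1 [ 0.27541918 -0.56053782  0.22601307] [-3.05873875e+00 -7.10922612e-01  7.26262761e-04] 0.9979455845189029
```

View pics/top0.png

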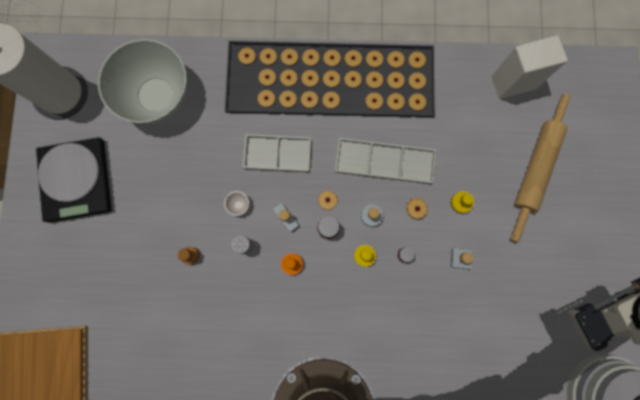

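View pics/side0.png

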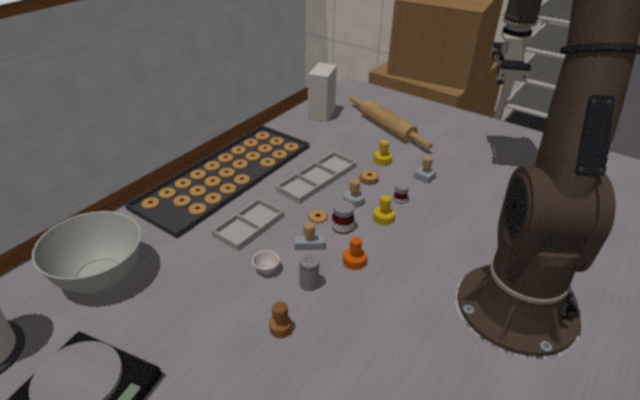

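The top view shows these things that could be confused:
- Round cutter: the bright steel one with a wooden knob is at (372,215). The yellow ones at (365,256) and (463,202) and the orange one at (292,264) are decoys. The oblong cutter is at (286,216) and the square cutter at (462,259).
- Tamper: all wood, at (189,256). The orange decoy at (292,264) resembles it.
- Jars: the big jar is at (329,228) and the small jar at (407,256).
- Shaker: at (241,245). The bowl at (237,203) is not it.
- Trays: the short one is centred near (277,153) and the long one near (386,160).

Next I check these in one crop and measure them.

Run:
```python
from h import *
d=load('top'); P=cloud(d)
c=d['img'][120:285,165:485,::-1]; cv2.imwrite('pics/crop0.png',cv2.resize(c,None,fx=2.5,fy=2.5,interpolation=cv2.INTER_CUBIC))
for n,u,v,h in [('big',329,228,.068),('shaker',241,245,.076),('round',372,215,.07),('square',464,258,.07),('tamper',189,256,.072),('oblong',286,216,.07),('small',407,256,.048),('yel',365,256,.07),('org',292,264,.07)]:
    W=P[v-22:v+22,u-22:u+22].reshape(-1,3); W=W[W[:,2]>.012]
    zt=np.percentile(W[:,2],95); T=W[np.abs(W[:,2]-h)<.008]
    (cx,cy),r=cv2.minEnclosingCircle(T[:,:2].astype(np.float32)) if len(T) else ((0,0),0)
    print(n,'ztop%.3f'%zt,'n',len(T),'mean',T.mean(0).round(4),'circ',round(cx,4),round(cy,4),'dia',round(2*r,3))
for n,(u0,u1,v0,v1) in dict(short=(238,318,129,176),long=(328,442,133,188)).items():
    W=P[v0:v1,u0:u1].reshape(-1,3); W=W[(W[:,2]>.010)&(W[:,2]<.03)]
    print(n,len(W),cv2.minAreaRect(W[:,:2].astype(np.float32)*1000))
    g=d['img'][v0:v1,u0:u1].min(2); m=(g>135).astype(np.uint8)
    k=max(cv2.findContours(m,0,2)[0],key=cv2.contourArea).reshape(-1,2)
    Q=np.array([ray(d,a+u0,b+v0,.02)[:2] for a,b in k],np.float32); print('  mask',cv2.minAreaRect(Q*1000))
```

```text
big ztop0.071 n 338 mean [ 0.4491 -0.0042  0.0674] circ 0.4494 -0.0044 dia 0.051
shaker ztop0.078 n 258 mean [0.3998 0.2078 0.0752] circ 0.3997 0.2083 dia 0.044
round ztop0.071 n 100 mean [ 0.4849 -0.1149  0.0687] circ 0.4851 -0.1152 dia 0.027
square ztop0.070 n 103 mean [ 0.3803 -0.3429  0.0683] circ 0.3808 -0.3434 dia 0.027
tamper ztop0.074 n 134 mean [0.3717 0.3437 0.0703] circ 0.3719 0.3439 dia 0.032
oblong ztop0.071 n 95 mean [0.4748 0.1058 0.069 ] circ 0.4751 0.1059 dia 0.027
small ztop0.050 n 170 mean [ 0.3864 -0.2003  0.0472] circ 0.3861 -0.2007 dia 0.037
yel ztop0.070 n 104 mean [ 0.3819 -0.0977  0.0683] circ 0.3821 -0.098 dia 0.027
org ztop0.071 n 101 mean [0.3568 0.0865 0.0688] circ 0.357 0.0865 dia 0.028
short 498 ((645.678466796875, 135.06295776367188), (172.20724487304688, 91.65206909179688), 88.58050537109375)
  mask ((638.5527954101562, 90.2823486328125), (75.00173950195312, 76.5180435180664), 88.83372497558594)
long 699 ((631.904296875, -150.06056213378906), (256.5591735839844, 92.73990631103516), 84.48454284667969)
  mask ((634.2158203125, -67.079833984375), (75.12159729003906, 75.93238067626953), 84.09323120117188)
```

View pics/crop0.png

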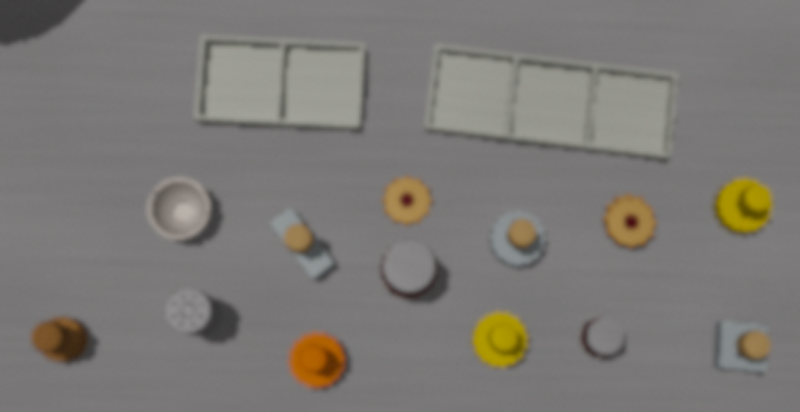

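The crop confirms the choice. The grey-bodied cutters with wooden knobs are round at crop (518,238), square at (743,346) and oblong at (302,243). The jar lids are at (409,268) for the big one and (604,337) for the small one. The shaker with holes is at (189,311) and the all-wood tamper at (60,338). Heights, diameters and tray sizes match the descriptions.

I start with the big jar, with the fingers closing along x.

>>> jog_arm(rows=[[[17.4, 55.6, -4], [0, 0, 63.8], 0.9], [[17.4, 55.6, -4], [0, 0, 63.8], 0.9], [[17.4, 55.6, -4], [0, 0, 63.8], 0.9], [[17.4, 55.6, -4], [0, 0, 63.8], 0.9], [[17.4, 55.6, -4], [0, 0, 63.8], 0.9], [[17.4, 55.6, -4], [0, 0, 63.8], 0.9], [[17.4, 55.6, -4], [0, 0, 63.8], 0.9], [[17.4, 55.6, -4], [0, 0, 63.8], 0.9]], newtons=20)

```text
clock: 1.1
position: [0.4248, -0.0831, 0.1924]
ee_rot: [2.222, 2.22, 0.0]
force: [2.0, 0.4, 0.4]
width: 0.899
gripper_force: 0.0
```

>>> jog_arm(rows=[[[0, 0, 0], [0, 0, 0], 0.9], [[0, 0, 0], [0, 0, 0], 0.9], [[0, 0, 0], [0, 0, 0], 0.9]])

```text
clock: 1.48
position: [0.4242, -0.0864, 0.1924]
ee_rot: [-2.225, -2.218, 0.001]
force: [0.5, -0.8, -0.5]
width: 0.899
gripper_force: 0.0
```

>>> jog_arm(rows=[[[2.5, 8.2, -4], [0, 0, 0], 0.9], [[2.5, 8.2, -4], [0, 0, 0], 0.9], [[2.5, 8.2, -8], [0, 0, 0], 0.9], [[2.5, 8.2, -12], [0, 0, 0], 0.9], [[2.5, 8.2, -14.5], [0, 0, 0], 0.9], [[2.5, 8.2, -15.8], [0, 0, 0], 0.9], [[2.5, 8.2, -15.8], [0, 0, 0], 0.9], [[2.5, 8.2, -15.8], [0, 0, 0], 0.9]])

```text
clock: 2.48
position: [0.4504, -0.0031, 0.0353]
ee_rot: [2.222, 2.219, 0.002]
force: [0.2, 0.5, 1.0]
width: 0.904
gripper_force: 0.0
```

>>> jog_arm(rows=[[[0, 0, 0], [0, 0, 0], 0.55], [[0, 0, 0], [0, 0, 0], 0.55], [[0, 0, 0], [0, 0, 0], 0.5], [[0, 0, 0], [0, 0, 0], 0.5], [[0, 0, 0], [0, 0, 0], 0.5], [[0, 0, 0], [0, 0, 0], 0.5]])

```text
clock: 3.22
position: [0.4493, -0.003, 0.0346]
ee_rot: [-2.222, -2.221, 0.001]
force: [-2.5, -1.2, 7.1]
width: 0.607
gripper_force: 20.2
```

>>> jog_arm(rows=[[[0, 0, 3], [0, 0, 0], 0.5], [[0, 0, 7], [0, 0, 0], 0.5], [[2, -2, 10], [0, 0, 0], 0.5], [[6, -5, 10], [0, 0, 0], 0.5], [[10, -8, 10], [0, 0, 0], 0.5], [[14, -11.5, 10], [0, 0, 0], 0.5], [[17, -14, 10], [0, 0, 0], 0.5], [[18.3, -14.7, 10], [0, 0, 0], 0.5]])

```text
clock: 4.22
position: [0.6335, -0.1526, 0.1333]
ee_rot: [-2.225, -2.218, 0.002]
force: [-1.2, -0.2, -2.4]
width: 0.607
gripper_force: 19.6
```

>>> jog_arm(rows=[[[0, 0, 0], [0, 0, 0], 0.5], [[0, 0, -3], [0, 0, 0], 0.5], [[0, 0, -6], [0, 0, 0], 0.5], [[0, 0, -7.5], [0, 0, 0], 0.5], [[0, 0, -8], [0, 0, 0], 0.5], [[0, 0, -8], [0, 0, 0], 0.5], [[0, 0, -8], [0, 0, 0], 0.5]])

```text
clock: 5.1
position: [0.6334, -0.1499, 0.0556]
ee_rot: [2.221, 2.22, 0.002]
force: [0.4, -0.6, -2.9]
width: 0.606
gripper_force: 19.6
```

>>> jog_arm(rows=[[[0, 0, -0.7], [0, 0, 0], 0.5], [[0, 0, -1.2], [0, 0, 0], 0.5], [[0, 0, -1.4], [0, 0, 0], 0.5], [[0, 0, -1.5], [0, 0, 0], 0.5], [[0, 0, -1.6], [0, 0, 0], 0.5], [[0, 0, -1.6], [0, 0, 0], 0.5], [[0, 0, -1.6], [0, 0, 0], 0.5]])

```text
clock: 5.98
position: [0.6327, -0.1499, 0.0388]
ee_rot: [2.222, 2.221, 0.0]
force: [-0.8, 0.2, 2.0]
width: 0.603
gripper_force: 19.9
```

>>> jog_arm(rows=[[[0, 0, 0], [0, 0, 0], 0.72], [[0, 0, 0], [0, 0, 0], 0.75], [[0, 0, 0], [0, 0, 0], 0.75], [[0, 0, 2], [0, 0, 0], 0.75], [[0, 0, 6], [0, 0, 0], 0.75], [[0, 0, 10], [0, 0, 0], 0.7], [[-5, 1.5, 10], [0, 0, 0], 0.6], [[-11, 3, 10], [0, 0, 0], 0.6]])

```text
clock: 6.98
position: [0.5228, -0.1193, 0.1403]
ee_rot: [2.22, 2.219, 0.004]
force: [-1.2, 0.4, 0.8]
width: 0.605
gripper_force: 0.0
```

>>> jog_arm(rows=[[[-3.8, 0.5, 0], [0, 0, 0], 0.6], [[-3.8, 0.5, 0], [0, 0, 0], 0.6], [[-3.8, 0.5, 0], [0, 0, 0], 0.6], [[-3.8, 0.5, -3], [0, 0, 0], 0.6], [[-3.8, 0.5, -6], [0, 0, 0], 0.6], [[-3.8, 0.5, -6], [0, 0, 0], 0.6]])

```text
clock: 7.72
position: [0.4845, -0.1147, 0.0771]
ee_rot: [-2.22, -2.219, 0.002]
force: [-0.3, -0.8, -0.1]
width: 0.598
gripper_force: 0.0
```

>>> jog_arm(rows=[[[0, 0, -2], [0, 0, 0], 0.6], [[0, 0, -3.6], [0, 0, 0], 0.6], [[0, 0, -4], [0, 0, 0], 0.6], [[0, 0, -4], [0, 0, 0], 0.25], [[0, 0, -4], [0, 0, 0], 0.2], [[0, 0, -4], [0, 0, 0], 0.2], [[0, 0, -4], [0, 0, 0], 0.2], [[0, 0, -4], [0, 0, 0], 0.2]])

```text
clock: 8.72
position: [0.4847, -0.115, 0.0388]
ee_rot: [2.222, 2.22, 0.0]
force: [-1.2, 0.1, 5.0]
width: 0.303
gripper_force: 20.0
```

Run:
```python
from h import *
d=snap('side'); c=d['img'][140:290,230:450,::-1]; cv2.imwrite('pics/s1.png',cv2.resize(c,None,fx=3,fy=3,interpolation=cv2.INTER_CUBIC))
o=arm.observe(); print(o['clock'],o['position'],o['width'],o['gripper_force'])
```

```text
8.775 [ 0.48473261 -0.11497019  0.03883318] 0.30569410075366904 19.99888926744461
```

View pics/s1.png

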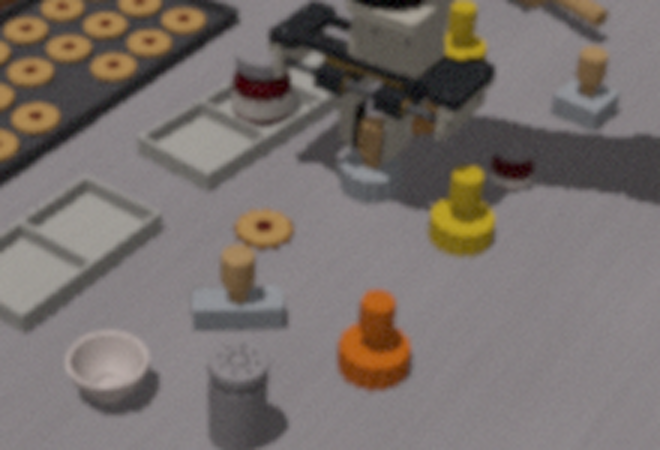

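The big jar stands upright in the middle compartment, at crop (262,85). The round cutter is gripped by its knob at (370,140). It goes to the −y compartment.

>>> jog_arm(rows=[[[0, 0, 3], [0, 0, 0], 0.2], [[0, 0, 7], [0, 0, 0], 0.2], [[1, -2, 10], [0, 0, 0], 0.2], [[4, -6, 10], [0, 0, 0], 0.2], [[8, -9, 10], [0, 0, 0], 0.2], [[12, -11, 10], [0, 0, 0], 0.2], [[13.9, -11.9, 10], [0, 0, 0], 0.2], [[13.9, -11.9, 10], [0, 0, 0], 0.2]])

```text
clock: 9.78
position: [0.6242, -0.2343, 0.1375]
ee_rot: [-2.222, -2.22, -0.0]
force: [-0.3, 0.7, -1.0]
width: 0.301
gripper_force: 20.0
```

>>> jog_arm(rows=[[[0, 0, 0], [0, 0, 0], 0.2], [[0, 0, -3], [0, 0, 0], 0.2], [[0, 0, -6], [0, 0, 0], 0.2], [[0, 0, -7.5], [0, 0, 0], 0.2], [[0, 0, -8], [0, 0, 0], 0.2], [[0, 0, -8], [0, 0, 0], 0.2], [[0, 0, -8], [0, 0, 0], 0.2]])

```text
clock: 10.65
position: [0.6243, -0.234, 0.0597]
ee_rot: [2.221, 2.22, 0.001]
force: [1.0, -0.4, -0.7]
width: 0.298
gripper_force: 20.0
```

Target is about z 0.0425.

>>> jog_arm(rows=[[[0, 0, -0.7], [0, 0, 0], 0.2], [[0, 0, -1.2], [0, 0, 0], 0.2], [[0, 0, -1.5], [0, 0, 0], 0.2], [[0, 0, -1.6], [0, 0, 0], 0.2], [[0, 0, -1.7], [0, 0, 0], 0.2], [[0, 0, -1.7], [0, 0, 0], 0.2], [[0, 0, -1.7], [0, 0, 0], 0.2]])

```text
clock: 11.52
position: [0.6233, -0.2339, 0.0429]
ee_rot: [2.222, 2.221, -0.001]
force: [-6.4, 0.3, 13.8]
width: 0.301
gripper_force: 20.0
```

>>> jog_arm(rows=[[[0, 0, 0.1], [0, 0, 0], 0.45], [[0, 0, 0.1], [0, 0, 0], 0.5], [[0, 0, 0.1], [0, 0, 0], 0.5], [[0, 0, 3], [0, 0, 0], 0.5], [[0, 0, 7], [0, 0, 0], 0.6], [[0, 0, 10], [0, 0, 0], 0.75], [[-3, 5, 11], [0, 0, 0], 0.75], [[-6, 10, 11], [0, 0, 0], 0.75]])

```text
clock: 12.52
position: [0.5637, -0.1329, 0.1524]
ee_rot: [2.222, 2.218, 0.003]
force: [0.7, 1.2, 0.6]
width: 0.748
gripper_force: 0.0
```

>>> jog_arm(rows=[[[-3, 6, 0], [0, 0, 0], 0.75], [[-6, 11, 0], [0, 0, 0], 0.75], [[-9, 16, 0], [0, 0, 0], 0.75], [[-12, 22, 0], [0, 0, 0], 0.75], [[-14, 28, 0], [0, 0, 0], 0.75], [[-16.4, 34.2, 0], [0, 0, 0], 0.75], [[-16.4, 34.2, 0], [0, 0, 0], 0.75], [[-16.4, 34.2, 0], [0, 0, 0], 0.75]])

```text
clock: 13.52
position: [0.3995, 0.2084, 0.1515]
ee_rot: [2.22, 2.223, -0.0]
force: [0.8, -0.8, -0.0]
width: 0.752
gripper_force: 0.0
```

Run:
```python
from h import *
d=snap('side'); c=d['img'][130:300,230:450,::-1]; cv2.imwrite('pics/s2.png',cv2.resize(c,None,fx=3,fy=3,interpolation=cv2.INTER_CUBIC))
o=arm.observe(); print(o['clock'],o['position'],o['width'],o['gripper_force'])
```

```text
13.575 [0.3999642  0.20723948 0.15132406] 0.7514697006062628 0.0
```

View pics/s2.png

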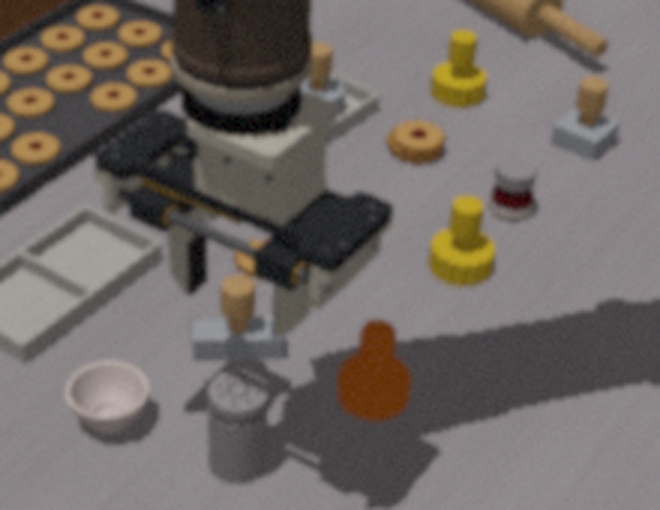

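The round cutter stands upright in its compartment, at crop (320,85). Next is the shaker at (237,420), which is free and below the gripper.

>>> jog_arm(rows=[[[0, 0, -4], [0, 0, 0], 0.7], [[0, 0, -8], [0, 0, 0], 0.7], [[0, 0, -10.5], [0, 0, 0], 0.7], [[0, 0, -11.1], [0, 0, 0], 0.7], [[0, 0, -11.1], [0, 0, 0], 0.7], [[0, 0, -11.1], [0, 0, 0], 0.5]])

```text
clock: 14.32
position: [0.4005, 0.2081, 0.0414]
ee_rot: [2.223, 2.219, 0.003]
force: [-0.5, -0.3, 0.8]
width: 0.639
gripper_force: 0.0
```

>>> jog_arm(rows=[[[0, 0, 0], [0, 0, 0], 0.4], [[0, 0, 0], [0, 0, 0], 0.35], [[0, 0, 0], [0, 0, 0], 0.35], [[0, 0, 0], [0, 0, 0], 0.35], [[0, 0, 0], [0, 0, 0], 0.35]])

```text
clock: 14.95
position: [0.3999, 0.2083, 0.041]
ee_rot: [2.222, 2.221, 0.001]
force: [-0.7, -1.8, 7.5]
width: 0.475
gripper_force: 20.0
```

>>> jog_arm(rows=[[[0, 0, 3], [0, 0, 0], 0.35], [[0, 0, 7], [0, 0, 0], 0.35], [[1, -1, 11], [0, 0, 0], 0.35], [[4, -4, 12], [0, 0, 0], 0.35], [[8, -9, 12], [0, 0, 0], 0.35], [[12, -14, 12], [0, 0, 0], 0.35], [[16, -18.5, 12], [0, 0, 0], 0.35], [[20, -23, 12], [0, 0, 0], 0.35]])

```text
clock: 15.95
position: [0.6006, -0.0238, 0.1604]
ee_rot: [2.222, 2.221, -0.0]
force: [1.4, 0.4, -1.2]
width: 0.475
gripper_force: 20.0
```

>>> jog_arm(rows=[[[2.5, -3, 0], [0, 0, 0], 0.35], [[4, -4.5, 0], [0, 0, 0], 0.35], [[4, -4.5, 0], [0, 0, 0], 0.35], [[4, -4.5, -3], [0, 0, 0], 0.35], [[4, -4.5, -6], [0, 0, 0], 0.35], [[4, -4.5, -9], [0, 0, 0], 0.35], [[4, -4.5, -10], [0, 0, 0], 0.35], [[4, -4.5, -10], [0, 0, 0], 0.35]])

```text
clock: 16.95
position: [0.6391, -0.0661, 0.0605]
ee_rot: [-2.22, -2.221, 0.001]
force: [0.5, 0.0, -1.3]
width: 0.477
gripper_force: 20.0
```

Target is z 0.045, so −1.55 cm.

>>> jog_arm(rows=[[[0, 0, -0.7], [0, 0, 0], 0.35], [[0, 0, -1.1], [0, 0, 0], 0.35], [[0, 0, -1.3], [0, 0, 0], 0.35], [[0, 0, -1.5], [0, 0, 0], 0.35], [[0, 0, -1.6], [0, 0, 0], 0.35], [[0, 0, -1.6], [0, 0, 0], 0.35]])

```text
clock: 17.7
position: [0.6397, -0.0669, 0.0452]
ee_rot: [2.222, 2.22, 0.0]
force: [-2.6, 0.5, 4.8]
width: 0.473
gripper_force: 20.0
```

>>> jog_arm(rows=[[[0, 0, 0], [0, 0, 0], 0.6], [[0, 0, 0], [0, 0, 0], 0.65], [[0, 0, 0], [0, 0, 0], 0.65], [[0, 0, 3], [0, 0, 0], 0.65], [[0, 0, 7], [0, 0, 0], 0.65], [[0, 0, 10], [0, 0, 0], 0.65], [[-4, -4, 11], [0, 0, 0], 0.6], [[-8, -8, 11], [0, 0, 0], 0.6]])

```text
clock: 18.7
position: [0.5596, -0.1474, 0.1555]
ee_rot: [2.219, 2.221, 0.002]
force: [0.3, -0.6, -0.3]
width: 0.6
gripper_force: 0.0
```

>>> jog_arm(rows=[[[-4, -5, 0], [0, 0, 0], 0.6], [[-8, -9, 0], [0, 0, 0], 0.6], [[-12, -13, 0], [0, 0, 0], 0.6], [[-15, -17, 0], [0, 0, 0], 0.6], [[-18, -19.6, 0], [0, 0, 0], 0.6], [[-18, -19.6, -4], [0, 0, 0], 0.6], [[-18, -19.6, -8], [0, 0, 0], 0.6], [[-18, -19.6, -8], [0, 0, 0], 0.6]])

```text
clock: 19.7
position: [0.3779, -0.3417, 0.0725]
ee_rot: [-2.218, -2.217, 0.001]
force: [0.3, -0.1, 0.8]
width: 0.6
gripper_force: 0.0
```

>>> jog_arm(rows=[[[0.1, 0, -1], [0, 0, 0], 0.6], [[0.1, 0, -2.5], [0, 0, 0], 0.6], [[0.1, 0, -3.7], [0, 0, 0], 0.6], [[0.1, 0, -3.7], [0, 0, 0], 0.6], [[0.1, 0, -3.7], [0, 0, 0], 0.25], [[0.1, 0, -3.7], [0, 0, 0], 0.2], [[0.1, 0, -3.7], [0, 0, 0], 0.2], [[0.1, 0, -3.7], [0, 0, 0], 0.2]])

```text
clock: 20.7
position: [0.3805, -0.343, 0.0377]
ee_rot: [2.222, 2.221, -0.0]
force: [-1.7, -0.4, 1.8]
width: 0.298
gripper_force: 20.0
```

>>> jog_arm(rows=[[[0, 0, 0], [0, 0, 0], 0.2], [[0, 0, 0], [0, 0, 0], 0.2]])

```text
clock: 20.95
position: [0.3805, -0.343, 0.0376]
ee_rot: [2.222, 2.221, -0.0]
force: [-2.8, 0.2, 4.6]
width: 0.299
gripper_force: 20.0
```

Run:
```python
from h import *
d=snap('side'); c=d['img'][100:300,230:480,::-1]; cv2.imwrite('pics/s3.png',cv2.resize(c,None,fx=2.8,fy=2.8,interpolation=cv2.INTER_CUBIC))
o=arm.observe(); print(o['clock'],o['position'],o['width'],o['gripper_force'])
```

```text
21.0 [ 0.3804479  -0.34299779  0.03763731] 0.29874397644427975 20.000317096710205
```

View pics/s3.png

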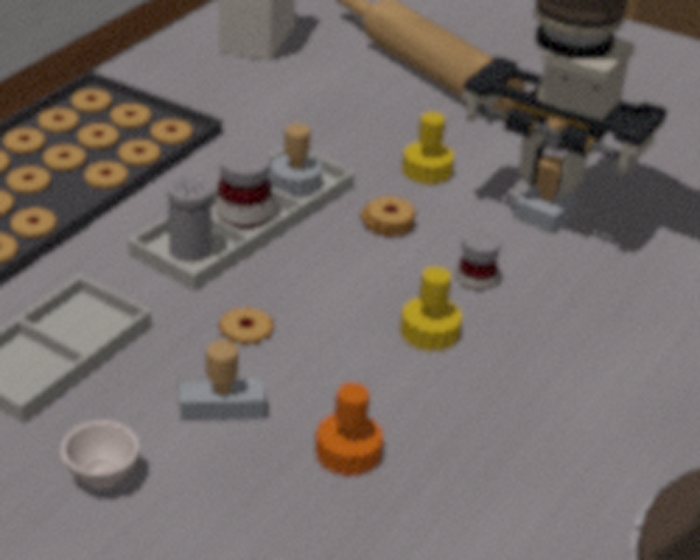

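The long tray is complete: shaker at crop (190,215), jar at (247,190) and round cutter at (297,165), all upright. The square cutter is gripped at (548,190). It goes to the short tray's −y compartment.

>>> jog_arm(rows=[[[0, 0, 3], [0, 0, 0], 0.2], [[0, 0, 7], [0, 0, 0], 0.2], [[1, 2, 11], [0, 0, 0], 0.2], [[4, 7, 11], [0, 0, 0], 0.2], [[7, 12, 11], [0, 0, 0], 0.2], [[10, 17, 11], [0, 0, 0], 0.2], [[13, 22, 11], [0, 0, 0], 0.2], [[16, 27, 11], [0, 0, 0], 0.2]])

```text
clock: 22.0
position: [0.5414, -0.0711, 0.1473]
ee_rot: [2.222, 2.221, 0.0]
force: [0.7, -1.0, -1.5]
width: 0.298
gripper_force: 20.0
```

>>> jog_arm(rows=[[[3, 5, 0], [0, 0, 0], 0.2], [[6, 10, 0], [0, 0, 0], 0.2], [[9, 15, 0], [0, 0, 0], 0.2], [[10.4, 16.6, 0], [0, 0, 0], 0.2], [[10.4, 16.6, 0], [0, 0, 0], 0.2], [[10.4, 16.6, -4], [0, 0, 0], 0.2], [[10.4, 16.6, -8], [0, 0, 0], 0.2], [[10.4, 16.6, -8], [0, 0, 0], 0.2]])

```text
clock: 23.0
position: [0.6417, 0.0905, 0.0644]
ee_rot: [-2.221, -2.217, 0.01]
force: [-0.3, 0.1, -1.0]
width: 0.299
gripper_force: 20.0
```

Commanded pose is about (0.6444, 0.093, 0.0676). The target is z 0.0416, so −2.6 cm, with a slow finish.

>>> jog_arm(rows=[[[0, 0, 0], [0, 0, 0], 0.2], [[0, 0, -1], [0, 0, 0], 0.2], [[0, 0, -1.9], [0, 0, 0], 0.2], [[0, 0, -2.3], [0, 0, 0], 0.2], [[0, 0, -2.5], [0, 0, 0], 0.2], [[0, 0, -2.5], [0, 0, 0], 0.2], [[0, 0, -2.5], [0, 0, 0], 0.2]])

```text
clock: 23.88
position: [0.6448, 0.0932, 0.0427]
ee_rot: [2.222, 2.221, 0.0]
force: [1.1, 0.6, -1.0]
width: 0.297
gripper_force: 20.0
```

>>> jog_arm(rows=[[[0, 0, -0.1], [0, 0, 0], 0.2], [[0, 0, -0.15], [0, 0, 0], 0.2], [[0, 0, -0.15], [0, 0, 0], 0.2]])

```text
clock: 24.25
position: [0.6448, 0.0932, 0.0417]
ee_rot: [2.222, 2.221, 0.001]
force: [-2.7, -1.6, 4.4]
width: 0.298
gripper_force: 20.0
```

>>> jog_arm(rows=[[[0, 0, 0], [0, 0, 0], 0.45], [[0, 0, 0], [0, 0, 0], 0.5], [[0, 0, 0], [0, 0, 0], 0.5], [[0, 0, 3], [0, 0, 0], 0.5], [[0, 0, 7], [0, 0, 0], 0.6], [[0, 0, 10], [0, 0, 0], 0.6], [[-4, 4, 10], [0, 0, 0], 0.6], [[-8, 8, 10], [0, 0, 0], 0.6]])

```text
clock: 25.25
position: [0.5641, 0.1738, 0.1414]
ee_rot: [2.224, 2.219, 0.002]
force: [-0.2, 1.7, 0.2]
width: 0.6
gripper_force: 0.0
```

>>> jog_arm(rows=[[[-4, 4, 0], [0, 0, 0], 0.6], [[-8, 8, 0], [0, 0, 0], 0.6], [[-12, 11, 0], [0, 0, 0], 0.6], [[-16, 14, 0], [0, 0, 0], 0.6], [[-19.3, 17.1, 0], [0, 0, 0], 0.6], [[-19.3, 17.1, -3], [0, 0, 0], 0.6], [[-19.3, 17.1, -6], [0, 0, 0], 0.6], [[-19.3, 17.1, -6], [0, 0, 0], 0.6]])

```text
clock: 26.25
position: [0.3706, 0.343, 0.0795]
ee_rot: [2.221, 2.221, -0.006]
force: [0.4, -0.2, 1.3]
width: 0.6
gripper_force: 0.0
```

>>> jog_arm(rows=[[[0, 0, 0], [0, 0, 0], 0.6], [[0, 0, -2], [0, 0, 0], 0.6], [[0, 0, -3.7], [0, 0, 0], 0.6], [[0, 0, -4.2], [0, 0, 0], 0.6], [[0, 0, -4.2], [0, 0, 0], 0.3], [[0, 0, -4.2], [0, 0, 0], 0.25], [[0, 0, -4.2], [0, 0, 0], 0.25], [[0, 0, -4.2], [0, 0, 0], 0.25]])

```text
clock: 27.25
position: [0.3718, 0.3443, 0.0393]
ee_rot: [2.222, 2.221, 0.001]
force: [0.7, -0.6, 1.6]
width: 0.35
gripper_force: 20.0
```

>>> jog_arm(rows=[[[0, 0, 0], [0, 0, 0], 0.25], [[0, 0, 0], [0, 0, 0], 0.25]])

```text
clock: 27.5
position: [0.3717, 0.3444, 0.0393]
ee_rot: [-2.222, -2.221, -0.001]
force: [-1.0, -1.3, 6.3]
width: 0.344
gripper_force: 20.0
```

Run:
```python
from h import *
d=snap('side'); c=d['img'][140:360,190:440,::-1]; cv2.imwrite('pics/s4.png',cv2.resize(c,None,fx=2.6,fy=2.6,interpolation=cv2.INTER_CUBIC))
o=arm.observe(); print(o['clock'],o['position'],o['width'],o['gripper_force'])
```

```text
27.55 [0.37172385 0.34439718 0.03927771] 0.3432959340158447 20.0002384185791
```

View pics/s4.png

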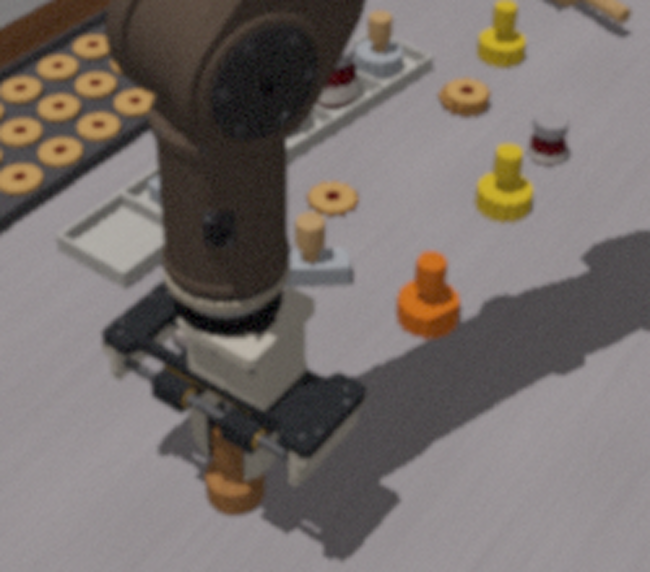

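The tamper is gripped upright at crop (235,470), and the oblong cutter at (320,260) is undisturbed. Carry the tamper to the free short-tray compartment at (115,240).

>>> jog_arm(rows=[[[0, 0, 3], [0, 0, 0], 0.25], [[0, 0, 7], [0, 0, 0], 0.25], [[2, -1, 11], [0, 0, 0], 0.25], [[6, -4, 11], [0, 0, 0], 0.25], [[11, -7, 11], [0, 0, 0], 0.25], [[16, -10, 11], [0, 0, 0], 0.25], [[21, -13, 11], [0, 0, 0], 0.25], [[25, -15, 11], [0, 0, 0], 0.25]])

```text
clock: 28.55
position: [0.6235, 0.1913, 0.1483]
ee_rot: [2.224, 2.218, -0.002]
force: [0.7, 0.9, -1.0]
width: 0.346
gripper_force: 20.0
```

>>> jog_arm(rows=[[[2.5, -1.7, 0], [0, 0, 0], 0.25], [[2.5, -1.7, 0], [0, 0, 0], 0.25], [[2.5, -1.7, -3], [0, 0, 0], 0.25], [[2.5, -1.7, -6], [0, 0, 0], 0.25], [[2.5, -1.7, -8], [0, 0, 0], 0.25], [[2.5, -1.7, -8], [0, 0, 0], 0.25], [[2.5, -1.7, -8], [0, 0, 0], 0.25]])

```text
clock: 29.42
position: [0.6471, 0.1777, 0.07]
ee_rot: [2.221, 2.221, 0.002]
force: [0.2, -0.1, -1.6]
width: 0.345
gripper_force: 20.0
```

Target is z 0.0433, so −2.65 cm.

>>> jog_arm(rows=[[[0, 0, -1], [0, 0, 0], 0.25], [[0, 0, -1.9], [0, 0, 0], 0.25], [[0, 0, -2.3], [0, 0, 0], 0.25], [[0, 0, -2.5], [0, 0, 0], 0.25], [[0, 0, -2.6], [0, 0, 0], 0.25], [[0, 0, -2.65], [0, 0, 0], 0.25], [[0, 0, -2.65], [0, 0, 0], 0.25]])

```text
clock: 30.3
position: [0.6465, 0.1773, 0.0434]
ee_rot: [2.222, 2.221, 0.0]
force: [-3.3, -0.4, 7.4]
width: 0.343
gripper_force: 20.0
```

>>> jog_arm(rows=[[[0, 0, 0], [0, 0, 0], 0.5], [[0, 0, 0], [0, 0, 0], 0.55], [[0, 0, 0], [0, 0, 0], 0.55], [[0, 0, 3], [0, 0, 0], 0.55], [[0, 0, 7], [0, 0, 0], 0.55], [[0, 0, 12], [0, 0, 0], 0.55], [[-3, 5, 14], [0, 0, 0], 0.55], [[-6, 10, 16], [0, 0, 0], 0.55]])

```text
clock: 31.3
position: [0.5865, 0.2778, 0.2036]
ee_rot: [2.224, 2.218, 0.002]
force: [0.9, 0.8, 0.3]
width: 0.55
gripper_force: 0.0
```

>>> jog_arm(rows=[[[-4, 5, 0], [0, 0, 0], 0.55], [[-8, 10, 0], [0, 0, 0], 0.55], [[-12, 15, 0], [0, 0, 0], 0.55], [[-16, 18, 0], [0, 0, 0], 0.55], [[-16, 18, 0], [0, 0, 0], 0.55], [[-16, 18, 0], [0, 0, 0], 0.55]])

```text
clock: 32.05
position: [0.427, 0.4568, 0.2024]
ee_rot: [2.221, 2.22, 0.0]
force: [0.6, -1.1, 0.4]
width: 0.551
gripper_force: 0.0
```

Run:
```python
from h import *
d=snap('top'); c=d['img'][120:285,165:485,::-1]; cv2.imwrite('pics/t5.png',cv2.resize(c,None,fx=2.5,fy=2.5,interpolation=cv2.INTER_CUBIC))
P=cloud(d)
for n,x,y,h in [('big',.632,-.15,.072),('shaker',.64,-.066,.08),('round',.624,-.234,.074),('square',.6446,.093,.074),('tamper',.6467,.177,.076),('oblong',.475,.106,.07),('small',.386,-.2005,.048)]:
    T=P[(np.hypot(P[...,0]-x,P[...,1]-y)<.035)&(np.abs(P[...,2]-h)<.008)]
    print(n,len(T),T.mean(0).round(4))
print(arm.observe()['position'])
```

```text
big 329 [ 0.6334 -0.1504  0.0714]
shaker 240 [ 0.6397 -0.066   0.0793]
round 93 [ 0.6239 -0.2333  0.0727]
square 92 [0.6445 0.0918 0.0729]
tamper 118 [0.6456 0.1774 0.0744]
oblong 97 [0.4749 0.1059 0.0687]
small 173 [ 0.3863 -0.2002  0.0471]
[0.42784941 0.45615376 0.20231049]
```

View pics/t5.png

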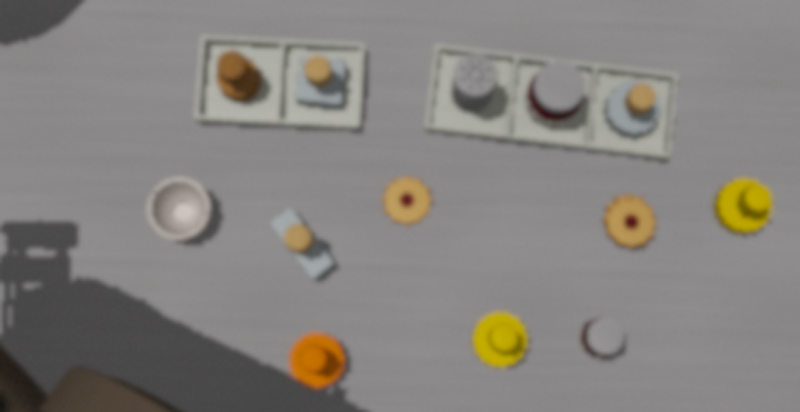

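All five things stand upright in their compartments at the right heights: tamper (238,78), square cutter (320,80), shaker (476,82), jar (557,92) and round cutter (632,105). The oblong cutter and small jar have not moved.

```bash
python3 -c "
from cell import arm
print(arm.sign_off())"
```

```text
the job is handed in; nothing more can be done
None
```

Both baking kits are made up and the job is handed in at about 32 s on the robot's clock; all five things stand upright in their compartments, and the oblong cutter and small jar were not moved.

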